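# Square up two plywood panels in the corner of the stacking jig

### The arm

A 6-joint arm with a two-finger parallel gripper is mounted at the origin on the work surface. World frame = base frame: x ahead of the robot, y to its left, z up, the work surface at z = 0. Lengths are in m, angles in degrees, forces in N, time in s.
With the tool pointing down it reaches from about 0.4 to 0.825 m from the base axis. Payload 7 kg.
Tool frame: the origin (TCP) lies between the finger pads; the fingertips stand 19 mm ahead of it and the grasp point (between the pads) is the TCP (r.tip_extent is the distance from the TCP to the fingertips, in m); z points along the fingers, y is the direction in which the jaws open and shut (so a half turn about z gives the same grasp; the last joint's range is limited). The gripper opens to 88 mm and grips with 3 to 60 N. Pads are 19 mm wide; open, the fingers measure 130 mm over their backs; the gripper's body (78 mm by 193 mm) begins 47 mm behind the grasp point.
Start: joints at [16.507, 20.546, 0.682, 0, -70.136, -16.507], TCP at [0.675, -0, 0.246] pointing down, gripper open.
Joint ranges: [-176.03, 176.03], [-82.01, 121.73], [-58.28, 71.71], [-173.87, 95.51], [-174.79, -0.11], [-173.66, 173.66]. Speed limits (degrees/s): [136.94, 136.94, 172.46, 180, 180, 180].

### API

Orientations are given as [roll, pitch, yaw] about the fixed x, y, z axes, in that order (R = Rz(yaw) Ry(pitch) Rx(roll)).
In Python, from plant import r, capture, workorder, spotter gives the robot as it stands.
- The arm moves only by the tool step_arm, never from a script. Its argument "motion" is a list of rows, each a list of 5 numbers: the finger opening in m, from 0 to 0.0876, then the shift along the tool's x, y, z in m, then the turn about the tool's z in rad. In form: [[grip, dx, dy, dz, roll], ...]. A call has 1 to 5 rows; each row is the pose to reach, as a shift and turn from the pose commanded when the call began, along the tool's axes at that moment; what a row does not reach only later rows make up. A row lasts 1/8 s, in which the tool goes at most 62.5 mm and 10.7 degrees, less where a joint would pass 70% of its speed; a pose out of reach is approached as far as the arm can. A call with a gripper value outside its range is refused whole. The fingers move at their own pace and stop on an object; "newtons" is the grip in N (left out, the last holds). Time passes only in rows, so rows that repeat a pose let the fingers close. It gives the time, the measured TCP pose, the force and the opening at its end, in the units of the state.
- r.get_state(): the state, without advancing time (a new reading comes with each control period).
- capture(name): name is "scene" or "side" or "wrist"; returns a dict with "image" (384x512x3 uint8, red, green, blue), "z_map" (384x512 float32, m along the optical axis (not along the pixel's ray), 0 where there is no reading), "fx", "fy", "cx", "cy" (pixels), "D" ([k1, k2, p1, p2, k3] as OpenCV has them; the pictures are not rectified), "pose" (4x4, takes a point from camera to world coordinates). Camera axes: x right, y down, z forward; pixel columns grow to the right and rows downward; lengths in m; the calibration is good to about 2 mm. A picture is of the moment at which its call begins.
- workorder.close_job(): hands the job in, once; it reports no verdict.
Trained networks look in the newest picture that a camera, given by its name, has taken for a name from the list of things; names that differ only in an ending like _2 or _b are one class to them, and where a whole thing is asked for, a point or a joint stands for the part that bears it (a point fixed in the world has none). Each returns a list of dicts, best first, with "p" (0 to 1); they miss things now and then, are a little off and sometimes report something else, mostly with a low value. They report only what shows in the picture. A call takes as long as a camera call. They do not tell look-alikes from the thing itself.
- spotter.regions_of(camera, label): "mask" (384x512 bool, what is visible of it).
- spotter.tip_of(camera, label): "location" ([x, y, z] in m, in world coordinates, good to about 4 mm: a listed point, or the origin of a listed thing).
The state is a dict: "time_s": time; "joints": joint angles; "qd": joint speeds; "joint_torque": joint torques, N m; "tcp_pos": TCP position; "eef_rot": TCP orientation; "contact_force": force on the tool from outside, world axes, zero at the start; "moment": the same for the moment, N m; "gripper_width": finger opening in m.
Only numpy, scipy, OpenCV 4.12 (cv2) and the standard library are available. Lean on these libraries where they do the work, as an engineer would, in place of code of your own. Each camera call takes 0.05 s, during which the arm holds its last target.

### The job

First push the plywood panel lying askew on the jig's base fully home into the corner, its far edge flush against the far fence and its left edge flush against the left fence. Then push the second panel off the feed ledge onto the first and bring it flush against the same two fences, so that the two lie as one square stack. Keep both panels flat, never tipped up or lifted high, and leave the other things where they are.

Things in the scene. Friction and masses are not known exactly. Their poses are not given: they have to be found in the camera images.
- jig: grey stacking jig fixed on the bench, placed and turned anew each time. Origin on the bench under the middle of a squared panel's place: a fully home panel is centred on jig x = 0, y = 0, sides along its axes. x points away from the robot to the far fence, y left to the left fence. Base top 15 mm above the bench, x -125 to +95, y -310 to +175 mm
- far_fence (a point): middle, at base level, of the far fence's inner face, which lies at jig x = +55 mm and runs from jig y = -60 to +95 mm; axes as the jig's. Aluminium bar 20 mm thick, top 50 mm above the bench
- left_fence (a point): middle, at base level, of the left fence's inner face, which lies at jig y = +75 mm and runs from jig x = -55 to +55 mm; axes as the jig's. Aluminium bar 20 mm thick, top 50 mm above the bench
- ledge_edge (a point): middle of the upper left edge of the raised grey feed ledge on the jig's right; axes as the jig's. Ledge top 29 mm above the bench (2 mm above the top of a panel on the base), jig x from -100 to +150 mm, y from -310 mm to this edge at -130 mm
- sheet_a: first plywood panel, 110 mm (its x) by 150 mm (its y) by 12 mm, about 150 g, lying askew on the jig's base near the corner, up to 32 mm short of the far fence and 16 mm of the left one and turned by up to 0.15 rad; origin at the centre of its underside. A light push slides it.
- sheet_b: second plywood panel, same size and weight as the first, lying on the feed ledge, turned by up to 0.15 rad, further from the far fence than it should be; origin at the centre of its underside. Fully home it lies on the first panel with its underside 27 mm above the bench. Pushed to the left it bridges the gap between ledge and first panel by itself.
- tape_roll: roll of tape lying flat on the jig base outside the left fence, 64 mm across, 24 mm high; origin under its centre; loose, to be left alone
- screw_tin: small open steel tin, 48 mm across, 36 mm high, on the far end of the feed ledge; origin under its centre; loose, to be left alone
- glue_bottle: white bottle, 56 mm across, 130 mm high, standing on the bench on the robot's left; origin under its centre; loose, to be left alone
- try_square: try square lying on the bench on the robot's right: wooden stock 100 x 22 x 18 mm, steel blade 150 mm; origin under the stock's centre; loose, to be left alone
- offcut: plywood offcut 90 x 60 x 18 mm lying on the bench on the robot's right; origin under its centre; loose, to be left alone
- mug: white mug, 80 mm across, 90 mm high, on the bench on the robot's left, further away than the bottle; origin under its centre; loose, to be left alone
Mind the look-alikes: they are no part of the job. What is shaped like the sheet_b but red is not meant. What is shaped like the sheet_a but turquoise is not meant.

How it is judged:
By the outcome, as a careful person would: the job done as asked, in the order asked, and still so for the second after the job is handed in, with the robot touching nothing.
It also fails if it takes over 51 s, if anything falls off the work surface, if the arm or the gripper's body presses on something with over 40 N, if the wrist force passes 120 N, or if a joint passes its speed limit or range.

## Working session

There is one attempt and no reset: what is moved stays moved. The work goes in short steps, Python scripts to look and compute and a tool call to move; the robot and the scene stay as the last step left them, time stands still between calls to the robot, and variables do not carry over. Pictures are saved under pics/ and viewed, and the job is handed in when it is done.

Besides the shell and the picture viewer there is one more tool, called as name(argument=value, ...), one argument or row to a line, values as JSON. step_arm: Moves the arm, as the interface text tells. Its arguments: {"type":"object","properties":{"motion":{"type":"array","items":{"type":"array","items":{"type":"number"}}},"newtons":{"type":"number"}},"required":["motion"]}

```bash
mkdir -p pics; ls; python3 - <<'E'
from plant import r,capture,workorder,spotter
import cv2,numpy as np,pickle
s=r.get_state(); print(s['time_s'],s['tcp_pos'],s['eef_rot'],s['contact_force'],s['gripper_width'])
for n in ['scene','side','wrist']:
    c=capture(n); pickle.dump(c,open(f'{n}0.pkl','wb'))
    cv2.imwrite(f'pics/{n}0.png',cv2.resize(c['image'][:,:,::-1],(768,576)))
    print(n,c['pose'].round(3).tolist(),c['fx'],c['D'])
for n in ['scene','side']:
    for l in ['jig','far_fence','left_fence','ledge_edge','sheet_a','sheet_b','tape_roll','screw_tin']:
        print(n,l,[(np.round(d['location'],4).tolist(),round(d['p'],2)) for d in spotter.tip_of(n,l)])
print(r.get_state()['time_s'])
E
```

```text
pics
0.0 [ 6.74533829e-01 -2.19448906e-05  2.44636448e-01] [ 1.79906021e+02 -6.93774372e-03 -9.00080545e+01] [ 0.2714196  -0.37022192  0.45963184] 0.08768508697274696
scene [[0.114, 0.802, -0.586, 1.238], [0.993, -0.098, 0.059, -0.064], [-0.011, -0.589, -0.808, 1.009], [0.0, 0.0, 0.0, 1.0]] 423.13052821283486 [-0.1128852  0.         0.         0.         0.       ]
side [[0.932, -0.233, 0.276, 0.237], [-0.361, -0.581, 0.729, -0.764], [-0.01, -0.78, -0.626, 0.734], [0.0, 0.0, 0.0, 1.0]] 378.1818177279121 [-0.02389221  0.          0.          0.          0.        ]
wrist [[-1.0, 0.0, -0.0, 0.677], [-0.0, 0.954, 0.299, -0.08], [0.0, 0.299, -0.954, 0.383], [0.0, 0.0, 0.0, 1.0]] 291.1854051959174 [-0.03261115  0.          0.          0.          0.        ]
scene jig [([0.5633, 0.1076, 0.0018], 0.64)]
scene far_fence [([0.6189, 0.1171, 0.0158], 0.61)]
scene left_fence [([0.5792, 0.1849, 0.0141], 0.62)]
scene ledge_edge [([0.5604, -0.0217, 0.0301], 0.68), ([0.5632, 0.1103, 0.0041], 0.62)]
scene sheet_a [([0.5437, 0.1015, 0.0147], 0.9), ([0.3184, 0.1365, 0.0018], 0.9), ([0.7606, 0.399, -0.
[... 374 characters left out ...]
 jig [([0.565, 0.1101, -0.0008], 0.78)]
side far_fence [([0.6165, 0.1202, 0.0127], 0.85)]
side left_fence [([0.5733, 0.1789, 0.0113], 0.89), ([0.5706, 0.4379, 0.0011], 0.4)]
side ledge_edge [([0.5596, -0.019, 0.0263], 0.98)]
side sheet_a [([0.3156, 0.1363, 0.0062], 0.95), ([0.5403, 0.1013, 0.0128], 0.67), ([0.7601, 0.3955, 0.0019], 0.67), ([0.4841, -0.0995, 0.0312], 0.58)]
side sheet_b [([0.3156, 0.1363, 0.0062], 0.95), ([0.5403, 0.1013, 0.0128], 0.67), ([0.7601, 0.3955, 0.0019], 0.67), ([0.4841, -0.0995, 0.0312], 0.58)]
side tape_roll [([0.6108, 0.2427, 0.0107], 0.71), ([0.5633, 0.1116, 0.0026], 0.55)]
side screw_tin [([0.6374, -0.127, 0.0283], 0.81), ([0.5584, -0.0188, 0.0278], 0.75)]
0.95
```

View pics/scene0.png

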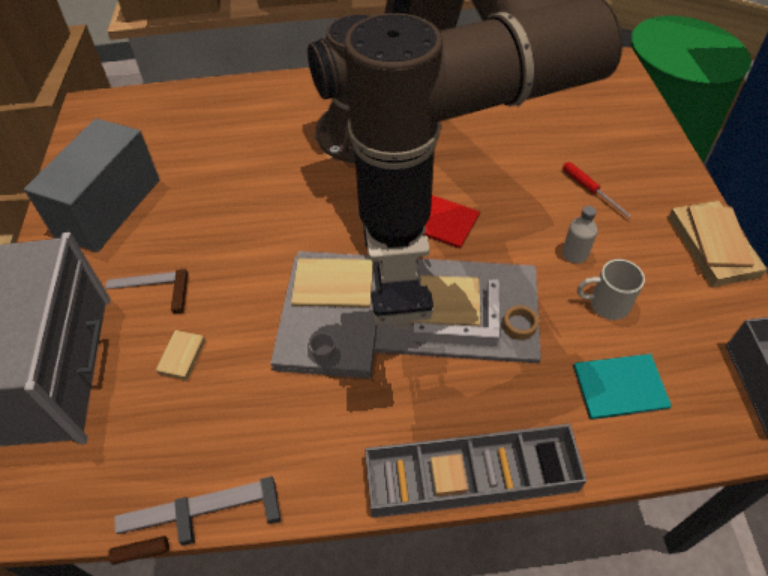

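View pics/side0.png

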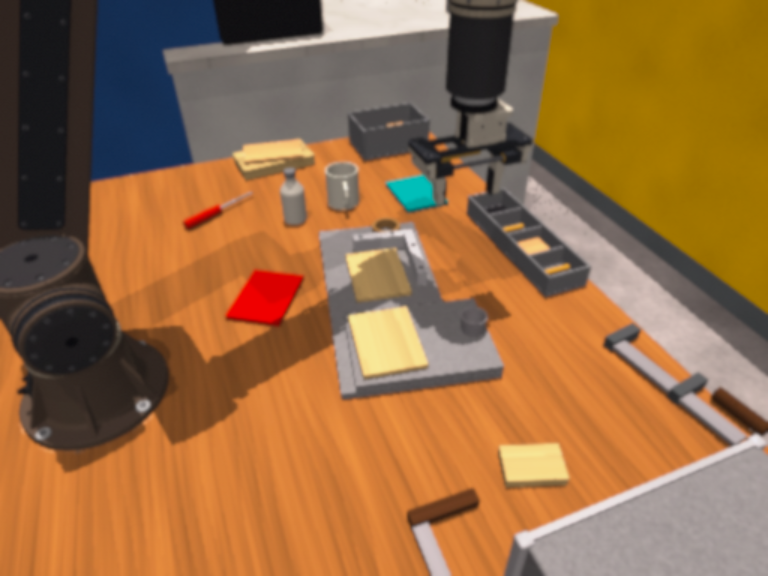

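View pics/wrist0.png

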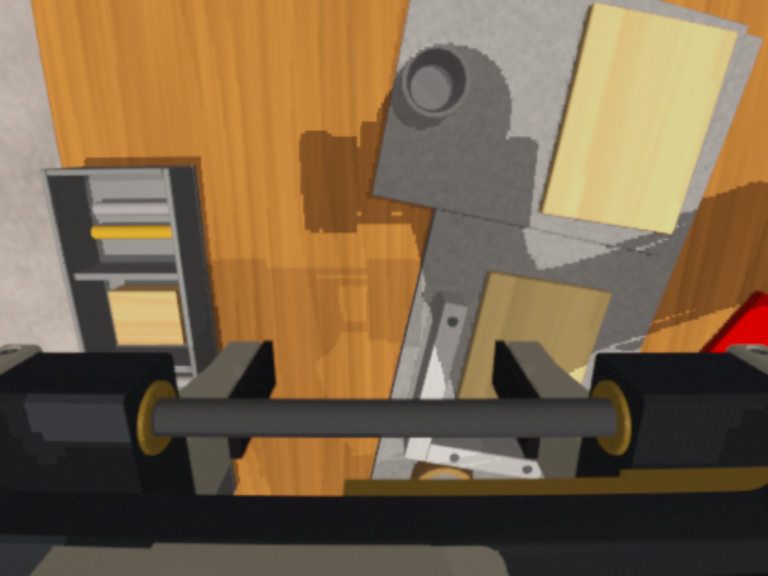

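The panels in the 768-wide pictures:

| Object | scene (px) | side (px) | Verdict |
|---|---|---|---|
| sheet_a (plywood between the fences) | (450,300) | (378,273) | chosen |
| sheet_b (plywood on the ledge) | (332,282) | (388,340) | chosen |
| red panel | (450,220) | (265,297) | look-alike, leave |
| turquoise panel | (620,385) | (415,192) | look-alike, leave |
| offcut | (180,353) | (533,465) | leave |
| plywood pile | (715,240) | – | leave |

Next I'll fit the jig and panels from the depth maps.

```bash
cat > h.py <<'E'
import numpy as np,cv2,pickle
from scipy.optimize import least_squares
def cloud(c):
    z=c['z_map'];h,w=z.shape
    v,u=np.mgrid[0:h,0:w]
    K=np.array([[c['fx'],0,c['cx']],[0,c['fy'],c['cy']],[0,0,1.]])
    p=cv2.undistortPoints(np.stack([u,v],-1).reshape(-1,1,2).astype(np.float64),K,np.array(c['D'])).reshape(h,w,2)
    P=np.concatenate([p*z[...,None],z[...,None]],-1)
    W=P@c['pose'][:3,:3].T+c['pose'][:3,3]
    W[z<=0]=np.nan
    return W
def proj(c,X):
    X=np.atleast_2d(X).astype(float)
    T=np.linalg.inv(c['pose']);K=np.array([[c['fx'],0,c['cx']],[0,c['fy'],c['cy']],[0,0,1.]])
    rv,_=cv2.Rodrigues(T[:3,:3])
    return cv2.projectPoints(X,rv,T[:3,3],K,np.array(c['D']))[0].reshape(-1,2)
def rect(pts):
    (cx,cy),(w,h),a=cv2.minAreaRect((pts*1000).astype(np.float32))
    return cx,cy,w,h,a
def wood(c):
    hsv=cv2.cvtColor(c['image'],cv2.COLOR_RGB2HSV)
    return (hsv[...,0]>18)&(hsv[...,0]<34)&(hsv[...,1]>60)
E
python3 - <<'E'
from h import *
for n in ['scene','side','wrist']:
    c=pickle.load(open(n+'0.pkl','rb'));W=cloud(c)
    for l,m in [('A',(W[...,2]>.02)&(W[...,2]<.034)),('B',(W[...,2]>.034)&(W[...,2]<.046)),('ledge',(W[...,2]>.024)&(W[...,2]<.033)),('fence',(W[...,2]>.045)&(W[...,2]<.055))]:
        m=m&(abs(W[...,0]-.55)<.17)&(W[...,1]>-.25)&(W[...,1]<.3)
        if l in'AB': m&=wood(c)
        k,lab,st,_=cv2.connectedComponentsWithStats(m.astype(np.uint8))
        for i in range(1,k):
            if st[i,4]>120:
                p=W[lab==i]; print(n,l,st[i,4],'z%.4f'%np.median(p[:,2]),np.round(rect(p[:,:2]),1), 'px',st[i,:4]*1.5)
E
```

```text
scene A 195 z0.0257 [515.7 150.8  85.9  46.4  41.6] px [441.  277.5  39.   25.5]
scene B 788 z0.0397 [463.4 -97.8 150.7  64.2  84.7] px [294.  259.5  79.5  25.5]
scene B 298 z0.0396 [ 528.4 -106.9  145.5   30.    85.3] px [292.5 292.5  78.   12. ]
scene ledge 2471 z0.0290 [ 545.2 -111.9  181.2  251.2   78.5] px [270.  256.5 106.5 115.5]
scene ledge 881 z0.0265 [546.7 117.6 114.5 109.9  80.4] px [420.  276.   61.5  48. ]
scene fence 622 z0.0499 [578.8 124.3 154.9 129.4  78.3] px [412.5 280.5  87.   58.5]
side A 177 z0.0293 [514.7 151.4  89.9  53.1  43.3] px [346.5 252.   31.5  24. ]
side B 1687 z0.0429 [ 485.  -100.9  151.9  108.8   82.1] px [348.  307.5  79.5  67.5]
side ledge 1206 z0.0290 [554.8 107.8 173.1 132.2  80.1] px [345.  241.5  66.   58.5]
side ledge 2458 z0.0307 [ 544.5 -110.2  184.5  250.5   78.5] px [343.5 298.5 160.5  90. ]
side fence 372 z0.0519 [577.1 126.  159.7 129.8  78.6] px [352.5 229.5  75.   45. ]
wrist A 4673 z0.0260 [541.7  88.2 124.4 111.5  80.2] px [457.5 271.5 154.5 126. ]
wrist B 13530 z0.0401 [486.8 -99.4 150.2 111.3  81.3] px [540.   3. 198. 231.]
wrist ledge 16915 z0.0283 [ 545.6 -109.1  180.5  250.8   78.5] px [372.    0.  376.5 256.5]
wrist ledge 123 z0.0325 [ 641.4 -120.5   16.    27.1   86. ] px [412.5  82.5  37.5  25.5]
wrist ledge 4561 z0.0260 [542.2  87.6 123.6 110.5  80.5] px [459.  271.5 153.  126. ]
wrist fence 197 z0.0502 [ 639.4 -128.6   29.9   36.6   63.9] px [408.   54.   54.   55.5]
wrist fence 1046 z0.0490 [626.2  82.2  90.1  20.3  78.5] px [420.  300.   48.   97.5]
wrist fence 1218 z0.0491 [592.1 190.5  26.7 130.3  77.5] px [405.  438.  136.5  40.5]
```

```bash
python3 - <<'E'
from h import *
# overlay: guess jig pose
from scipy.spatial.transform import Rotation
def J(x,y,z,p): 
    c,s=np.cos(p[2]),np.sin(p[2]); return [p[0]+c*x-s*y,p[1]+s*x+c*y,z]
obs={(0,0):[(.5633,.1076),(.565,.1101)],(.055,.0175):[(.6189,.1171),(.6165,.1202)],(0,.075):[(.5792,.1849),(.5733,.1789)],(.025,-.13):[(.5604,-.0217),(.5596,-.019)]}
f=lambda p:np.concatenate([np.array(J(*k,0,p)[:2])-o for k,v in obs.items() for o in v])
s=least_squares(f,[.56,.1,-.15]);print(s.x,np.degrees(s.x[2]),np.round(s.fun*1000,1))
p=s.x
for n in ['wrist','side']:
    c=pickle.load(open(n+'0.pkl','rb'));im=c['image'][:,:,::-1].copy();im=cv2.resize(im,(768,576))
    for poly,z in [([(-.125,-.31),(.095,-.31),(.095,.175),(-.125,.175)],.015),([(-.1,-.31),(.15,-.31),(.15,-.13),(-.1,-.13)],.029),([(.055,-.06),(.075,-.06),(.075,.095),(.055,.095)],.05),([(-.055,.075),(.055,.075),(.055,.095),(-.055,.095)],.05)]:
        q=proj(c,[J(x,y,z,p) for x,y in poly])*1.5
        cv2.polylines(im,[q.astype(np.int32)],True,(0,0,255),1)
    cv2.imwrite(f'pics/ov_{n}.png',im)
E
```

```text
[ 0.561752    0.1103778  -0.19739734] -11.310034218131362 [-1.5  2.8 -3.2  0.3  0.2 -0.3  2.6 -3.4 -2.7 -1.   3.2  5.   0.4 -0.3
  1.2 -3. ]
```

Depth fits from the ledge and the fences agree: jig origin (0.5647, 0.110), yaw −11.5°. In jig coordinates, sheet_a is at about (−20, −13) mm and sheet_b at about (−35, −221) mm. I'll check both choices in the overlay crop.

```bash
cat >> h.py <<'E'
O=np.array([.5647,.110]);TH=np.radians(-11.5)
def j2w(x,y):
    c,s=np.cos(TH),np.sin(TH);return O+np.array([c*x-s*y,s*x+c*y])
def w2j(p):
    c,s=np.cos(TH),np.sin(TH);d=np.asarray(p)[...,:2]-O;return np.stack([c*d[...,0]+s*d[...,1],-s*d[...,0]+c*d[...,1]],-1)
def go(x,y,z,phi):
    # phi: tool y axis direction in jig frame deg (mm inputs)
    from plant import r
    from scipy.spatial.transform import Rotation as R
    s=r.get_state();M=R.from_euler('xyz',s['eef_rot'],degrees=True).as_matrix()
    w=np.append(j2w(x/1000,y/1000),z/1000)
    d=M.T@(w-s['tcp_pos'])
    a=np.degrees(np.arctan2(M[1,1],M[0,1])); t=(np.degrees(TH)+phi-a+180)%360-180
    print('t',s['time_s'],'jig',(w2j(s['tcp_pos'])*1000).round(1),'z',round(s['tcp_pos'][2]*1000,1),'phi',round((a-np.degrees(TH))%360,2),'F',np.round(s['contact_force'],1))
    print('shift mm',(d*1000).round(1),'roll',round(-np.radians(t),3))
E
python3 - <<'E'
from h import *
c=pickle.load(open('wrist0.pkl','rb'));im=cv2.resize(c['image'][:,:,::-1],(768,576))
Z=lambda P,z:[np.append(j2w(*q),z) for q in P]
def rr(cx,cy,a): 
    c_,s_=np.cos(a),np.sin(a); return [(cx+c_*x-s_*y,cy+s_*x+c_*y) for x,y in [(-.055,-.075),(.055,-.075),(.055,.075),(-.055,.075)]]
for poly,z in [([(-.1,-.31),(.15,-.31),(.15,-.13),(-.1,-.13)],.029),([(.055,-.06),(.075,-.06),(.075,.095),(.055,.095)],.05),([(-.055,.075),(.055,.075),(.055,.095),(-.055,.095)],.05),(rr(-.020,-.013,.03),.027),(rr(-.035,-.2215,.05),.041)]:
    cv2.polylines(im,[(proj(c,Z(poly,z))*1.5).astype(np.int32)],True,(0,0,255),1)
cv2.imwrite('pics/ov2.png',im[:,250:])
go(-18,-108,39,180)
E
```

```text
t 0.95 jig [130.  -85.8] z 245.5 phi 191.5 F [ 1.6 -1.1 -0.1]
shift mm [ -7.8 149.4 206.5] roll 0.201
```

View pics/ov2.png

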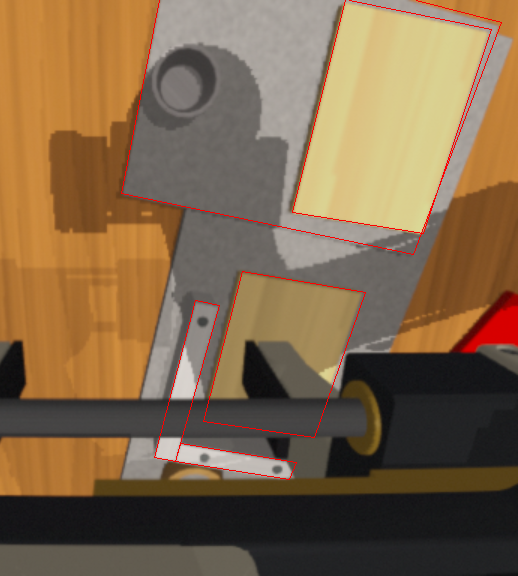

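The crop shows the outlines lying on the plain plywood panels, A at crop (300,330) and B at (385,120), and on the fences. I'll start with A to the left: jaws along jig x, pushing on its right edge.

step_arm(
  motion=[
    [0.06, -0.003, 0.05, 0.03, 0.1],
    [0.06, -0.006, 0.1, 0.06, 0.201],
    [0.06, -0.008, 0.149, 0.09, 0.201],
    [0.06, -0.008, 0.149, 0.14, 0.201],
    [0.06, -0.008, 0.149, 0.18, 0.201],
  ],
)

```text
time_s: 1.58
tcp_pos: [0.5256, 0.0081, 0.065]
eef_rot: [-179.9, 0.0, -101.5]
contact_force: [0.7, 0.7, -0.4]
gripper_width: 0.0601
```

```bash
python3 - <<'E'
from h import *
go(-18,-108,39,180)
E
```

```text
t 1.575 jig [ -18.  -107.6] z 65.0 phi 180.02 F [ 0.7  0.7 -0.4]
shift mm [ 0.4 -0.  26. ] roll 0.0
```

step_arm(
  motion=[
    [0.06, 0, 0, 0.026, 0],
    [0.06, -0.004, 0, 0.026, 0],
    [0.06, -0.009, 0, 0.026, 0],
    [0.06, -0.013, 0, 0.026, 0],
    [0.06, -0.017, 0, 0.026, 0],
  ],
)

```text
time_s: 2.2
tcp_pos: [0.5298, 0.025, 0.0406]
eef_rot: [-179.9, 0.0, -101.5]
contact_force: [-0.5, -3.7, 3.7]
gripper_width: 0.0601
```

step_arm(
  motion=[
    [0.06, -0.0015, 0, 0, 0],
    [0.06, -0.003, 0, 0, 0],
  ],
)

```text
time_s: 2.45
tcp_pos: [0.5301, 0.0276, 0.0399]
eef_rot: [-180.0, 0.0, -101.5]
contact_force: [-0.5, -2.8, 1.8]
gripper_width: 0.0597
```

```bash
cat > look.py <<'E'
import sys
from h import *
from plant import capture,r
t=sys.argv[1]
for n in sys.argv[2:]:
    c=capture(n);pickle.dump(c,open(f'{n}{t}.pkl','wb'));W=cloud(c);Jp=w2j(W)*1000
    wd=wood(c)
    for l,lo,hi in [('27',.02,.0325),('39',.034,.047)]:
        m=wd&(W[...,2]>lo)&(W[...,2]<hi)&(abs(Jp[...,0])<140)&(Jp[...,1]<90)&(Jp[...,1]>-320)
        k,lab,st,_=cv2.connectedComponentsWithStats(m.astype(np.uint8))
        for i in range(1,k):
            if st[i,4]>150:
                p=Jp[lab==i];cx,cy,w,h,a=cv2.minAreaRect(p.astype(np.float32))[0]+cv2.minAreaRect(p.astype(np.float32))[1]+(cv2.minAreaRect(p.astype(np.float32))[2],)
                print(n,l,st[i,4],'z',np.median(W[lab==i][:,2]).round(4),'c',round(cx,1),round(cy,1),'wh',round(w,1),round(h,1),'a',round(a,1),'pct',np.percentile(p,[1,99],axis=0).round(1).tolist())
    cv2.imwrite(f'pics/{n}{t}.png',cv2.resize(c['image'][:,:,::-1],(768,576)))
go(0,0,39,180)
E
python3 look.py 1 side wrist
```

```text
side 39 1250 z 0.0428 c -35.8 -222.5 wh 109.6 151.5 a 3.3 pct [[-90.8, -297.3], [18.8, -162.4]]
wrist 27 766 z 0.0244 c -15.5 -75.3 wh 61.7 5.1 a 1.2 pct [[-45.8, -76.3], [14.5, -73.6]]
wrist 27 3740 z 0.0264 c -15.1 -44.4 wh 96.6 22.5 a 0.6 pct [[-60.3, -54.8], [29.2, -34.0]]
wrist 39 35678 z 0.0403 c -37.0 -178.1 wh 110.3 64.7 a 2.4 pct [[-90.2, -207.6], [16.3, -146.5]]
t 2.55 jig [-17.5 -87.5] z 39.7 phi 179.98 F [-0.3 -1.7  2.1]
shift mm [-87.5 -17.5   0.7] roll -0.0
```

step_arm(
  motion=[
    [0.06, -0.001, 0, 0, 0],
    [0.06, -0.002, 0, 0, 0],
  ],
)

```text
time_s: 2.8
tcp_pos: [0.5302, 0.0293, 0.0395]
eef_rot: [180.0, -0.0, -101.5]
contact_force: [0.3, -7.2, 3.8]
gripper_width: 0.0599
```

step_arm(
  motion=[
    [0.06, -0.001, 0, 0, 0],
    [0.06, -0.001, 0, 0, 0],
  ],
)

```text
time_s: 3.05
tcp_pos: [0.5302, 0.0294, 0.0395]
eef_rot: [180.0, -0.1, -101.5]
contact_force: [0.5, -9.1, 3.5]
gripper_width: 0.0604
```

A has reached the left fence: the tool has stalled at 9 N. Now retract, turn 90°, and push it in +x.

step_arm(
  motion=[
    [0.06, 0.006, 0, 0, 0],
    [0.06, 0.008, 0, -0.04, 0],
    [0.0876, 0.008, 0, -0.08, 0.18],
    [0.0876, -0.02, 0.03, -0.08, 0.36],
    [0.0876, -0.07, 0.07, -0.08, 0.54],
  ],
)

```text
time_s: 3.68
tcp_pos: [0.4804, 0.1056, 0.12]
eef_rot: [180.0, 0.1, -131.6]
contact_force: [0.5, 0.4, 0.7]
gripper_width: 0.084
```

```bash
python3 - <<'E'
from h import *
go(-97,-4,70,90)
E
```

```text
t 3.675 jig [-81.7 -21.1] z 120.0 phi 149.9 F [0.5 0.4 0.7]
shift mm [-7.1 21.8 50. ] roll 1.045
```

step_arm(
  motion=[
    [0.0876, -0.007, 0.022, 0, 0.18],
    [0.0876, -0.007, 0.022, 0, 0.36],
    [0.0876, -0.007, 0.022, 0, 0.54],
    [0.0876, -0.007, 0.022, 0.02, 0.72],
    [0.0876, -0.007, 0.022, 0.04, 0.9],
  ],
)

```text
time_s: 4.3
tcp_pos: [0.4688, 0.1253, 0.0792]
eef_rot: [179.9, 0.1, 177.0]
contact_force: [-0.4, 0.9, -0.3]
gripper_width: 0.0881
```

step_arm(
  motion=[
    [0.0876, 0, 0, 0, 0.144],
    [0.0876, 0, 0, 0, 0.144],
  ],
)

```text
time_s: 4.55
tcp_pos: [0.4686, 0.125, 0.0793]
eef_rot: [180.0, -0.0, 169.1]
contact_force: [-0.4, 0.1, -0.4]
gripper_width: 0.0874
```

```bash
sed -i 's/^go(0.*//' look.py; python3 look.py 2 side; python3 - <<'E'
from h import *
go(-97,-4,39,90)
E
```

```text
side 27 843 z 0.0292 c -15.2 -2.8 wh 103.2 147.0 a 0.9 pct [[-63.6, -74.4], [34.8, 63.5]]
side 39 1692 z 0.0428 c -36.0 -221.7 wh 109.7 151.4 a 3.3 pct [[-90.1, -296.7], [17.6, -150.1]]
t 4.6 jig [-97.   -4.4] z 79.5 phi 90.74 F [ 0.3 -0.   1.2]
shift mm [ 0.   0.4 40.5] roll 0.013
```

step_arm(
  motion=[
    [0.0876, 0, 0, 0.04, 0.013],
    [0.0876, -0.01, 0, 0.04, 0.013],
    [0.0876, -0.016, 0, 0.04, 0.013],
    [0.0876, -0.021, 0, 0.04, 0.013],
    [0.0876, -0.026, 0, 0.04, 0.013],
  ],
)

```text
time_s: 5.22
tcp_pos: [0.4948, 0.1198, 0.0404]
eef_rot: [180.0, 0.0, 168.3]
contact_force: [-2.5, 0.6, 2.8]
gripper_width: 0.0875
```

step_arm(
  motion=[
    [0.0876, -0.0015, 0, 0, 0],
    [0.0876, -0.003, 0, 0, 0],
    [0.0876, -0.004, 0, 0, 0],
  ],
)

```text
time_s: 5.6
tcp_pos: [0.4978, 0.1189, 0.0397]
eef_rot: [-180.0, -0.0, 168.3]
contact_force: [-7.4, 3.2, 6.5]
gripper_width: 0.0873
```

step_arm(
  motion=[
    [0.0876, -0.001, 0, 0, -0.003],
    [0.0876, -0.001, 0, 0, -0.003],
  ],
)

```text
time_s: 5.85
tcp_pos: [0.4979, 0.1187, 0.0396]
eef_rot: [-180.0, -0.1, 168.5]
contact_force: [-8.3, 4.4, 7.5]
gripper_width: 0.0875
```

```bash
python3 look.py 3 side wrist; python3 - <<'E'
from h import *
go(-97,-4,39,90)
E
```

```text
side 27 607 z 0.0292 c 12.1 -5.9 wh 82.1 144.7 a 1.0 pct [[-25.9, -74.9], [52.2, 62.2]]
side 39 1692 z 0.0428 c -36.8 -217.5 wh 110.0 161.7 a 2.7 pct [[-89.9, -296.5], [17.5, -150.2]]
wrist 27 1165 z 0.0246 c -54.8 -3.6 wh 89.9 5.1 a 89.4 pct [[-55.7, -47.4], [-52.9, 40.2]]
wrist 27 6186 z 0.0266 c -19.8 -4.5 wh 30.2 138.3 a 0.3 pct [[-34.1, -70.1], [-5.6, 59.5]]
t 5.95 jig [-67.2  -4.8] z 39.6 phi 89.96 F [-8.   3.9  6.7]
shift mm [29.8  0.7  0.6] roll -0.001
```

View pics/wrist3.png

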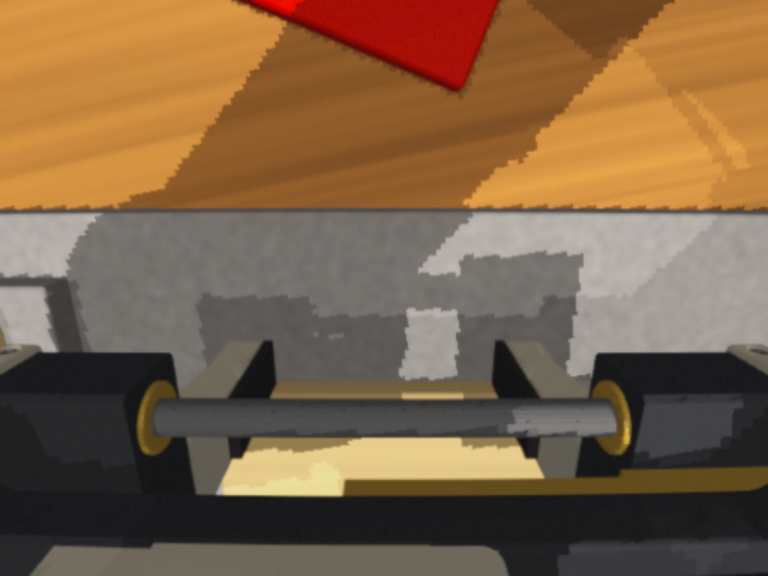

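step_arm(
  motion=[
    [0.0876, -0.001, 0, -0.001, 0],
    [0.0876, -0.001, 0, -0.001, 0],
  ],
)

```text
time_s: 6.2
tcp_pos: [0.4979, 0.1185, 0.0398]
eef_rot: [-179.9, -0.2, 168.4]
contact_force: [-10.9, 6.5, 1.7]
gripper_width: 0.0877
```

step_arm(
  motion=[
    [0.0876, 0.012, 0, 0, 0],
    [0.0876, 0.045, 0, -0.035, 0],
    [0.0876, 0.045, -0.06, -0.04, 0],
    [0.0876, 0.045, -0.12, -0.04, 0],
    [0.0876, 0.045, -0.18, -0.04, 0],
  ],
)

```text
time_s: 6.82
tcp_pos: [0.4198, -0.0499, 0.0812]
eef_rot: [180.0, 0.1, 168.6]
contact_force: [1.9, -0.6, 0.3]
gripper_width: 0.0877
```

```bash
python3 look.py 4 side scene; python3 - <<'E'
from h import *
go(-112,-221,53.5,90)
E
```

```text
side 27 938 z 0.0291 c -1.5 -1.5 wh 108.8 151.3 a 0.1 pct [[-51.4, -73.6], [51.7, 69.4]]
side 39 1399 z 0.0428 c -30.5 -222.4 wh 98.5 150.5 a 2.6 pct [[-76.1, -296.7], [18.4, -151.2]]
scene 27 659 z 0.0258 c -21.9 0.4 wh 63.7 145.5 a 4.2 pct [[-52.9, -60.3], [10.0, 68.3]]
scene 39 366 z 0.0398 c -56.0 -237.3 wh 63.2 124.5 a 7.9 pct [[-77.6, -297.1], [-21.2, -176.7]]
scene 39 301 z 0.0398 c 6.1 -220.7 wh 30.8 147.3 a 4.8 pct [[-10.9, -292.9], [20.3, -148.0]]
t 6.925 jig [-111.7 -188.7] z 80.5 phi 89.71 F [ 0.4 -0.3 -0.5]
shift mm [  0.1 -32.2  27.1] roll -0.005
```

View pics/side4.png

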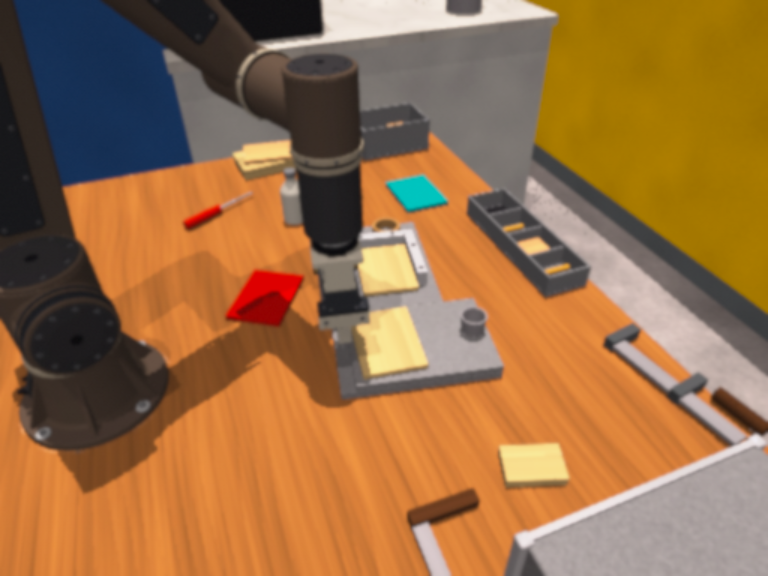

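The side picture shows A at (390,268) sitting in the corner, fitted at about 0.1° and (−1, −1) mm. B is on the ledge at (392,340). Next I push B in +x on the ledge.

step_arm(
  motion=[
    [0.0876, 0, -0.032, 0.005, -0.005],
    [0.0876, 0, -0.032, 0.027, -0.005],
    [0.0876, -0.005, -0.032, 0.027, -0.005],
    [0.0876, -0.011, -0.032, 0.027, -0.005],
    [0.0876, -0.017, -0.032, 0.027, -0.005],
  ],
)

```text
time_s: 7.55
tcp_pos: [0.4313, -0.0832, 0.0542]
eef_rot: [180.0, 0.1, 168.8]
contact_force: [-0.7, -0.8, -0.3]
gripper_width: 0.0874
```

step_arm(
  motion=[
    [0.0876, -0.006, 0, 0, 0],
    [0.0876, -0.012, 0, 0, 0],
    [0.0876, -0.018, 0, 0, 0],
    [0.0876, -0.0235, 0, 0, 0],
    [0.0876, -0.0235, 0, 0, 0],
  ],
)

```text
time_s: 8.18
tcp_pos: [0.4541, -0.0882, 0.0536]
eef_rot: [180.0, 0.0, 168.8]
contact_force: [-0.2, -0.2, 0.1]
gripper_width: 0.0873
```

```bash
python3 look.py 5 side; python3 - <<'E'
from h import *
go(-71,-221,53.5,90)
E
```

```text
side 27 359 z 0.0294 c 32.2 -0.5 wh 151.0 45.9 a 87.7 pct [[8.8, -74.8], [52.2, 69.2]]
side 39 1095 z 0.0428 c 11.2 -223.3 wh 152.1 87.7 a 88.8 pct [[-29.6, -297.1], [52.3, -153.6]]
t 8.225 jig [ -69.2 -216.3] z 53.6 phi 90.25 F [-0.1  0.1 -0.5]
shift mm [ 1.9 -4.7  0.1] roll 0.004
```

step_arm(
  motion=[
    [0.0876, 0.01, 0, 0, 0],
    [0.0876, 0.01, 0, -0.04, -0.1],
    [0.0876, 0, -0.04, -0.05, -0.28],
    [0.06, -0.03, -0.08, -0.05, -0.46],
    [0.06, -0.069, -0.105, -0.05, -0.64],
  ],
)

```text
time_s: 8.85
tcp_pos: [0.5001, -0.2056, 0.1043]
eef_rot: [-180.0, 0.1, -154.3]
contact_force: [2.0, 0.6, -0.2]
gripper_width: 0.0726
```

step_arm(
  motion=[
    [0.06, 0, 0, 0, -0.18],
    [0.06, 0, 0, 0, -0.36],
    [0.06, 0, 0, 0, -0.54],
    [0.06, 0, 0, 0, -0.72],
    [0.06, 0, 0, 0, -0.9],
  ],
)

```text
time_s: 9.48
tcp_pos: [0.4998, -0.2042, 0.1036]
eef_rot: [180.0, 0.0, -102.8]
contact_force: [0.1, 1.3, -0.0]
gripper_width: 0.06
```

```bash
python3 look.py 6 scene; python3 - <<'E'
from h import *
go(0,-318,53.5,180)
E
```

```text
scene 27 300 z 0.0261 c -23.7 39.9 wh 63.0 64.0 a 1.3 pct [[-53.6, 7.8], [6.1, 70.9]]
t 9.525 jig [  -0.9 -320.9] z 103.6 phi 179.24 F [-0.1  0.6  0.8]
shift mm [-2.9 -0.9 50.1] roll -0.013
```

step_arm(
  motion=[
    [0.06, 0, 0, 0.03, -0.013],
    [0.06, 0, 0, 0.05, -0.013],
    [0.06, -0.006, 0, 0.05, -0.013],
    [0.06, -0.012, 0, 0.05, -0.013],
    [0.06, -0.018, 0, 0.05, -0.013],
  ],
)

```text
time_s: 10.15
tcp_pos: [0.5052, -0.1865, 0.0545]
eef_rot: [-179.9, 0.0, -102.4]
contact_force: [-0.0, -0.9, -1.3]
gripper_width: 0.0598
```

step_arm(
  motion=[
    [0.06, -0.008, 0, 0, 0],
    [0.06, -0.016, 0.001, 0, 0],
    [0.06, -0.024, 0.001, 0, 0],
    [0.06, -0.032, 0.002, 0, 0],
    [0.06, -0.04, 0.002, 0, 0],
  ],
)

```text
time_s: 10.78
tcp_pos: [0.5112, -0.147, 0.0536]
eef_rot: [180.0, -0.0, -102.4]
contact_force: [-0.3, -2.0, 2.2]
gripper_width: 0.0597
```

```bash
python3 look.py 7 side; python3 - <<'E'
from h import *
go(-2,-86,53.5,180)
E
```

```text
side 27 485 z 0.0291 c -27.8 0.2 wh 55.2 155.7 a 0.4 pct [[-54.5, -75.2], [-2.6, 75.1]]
t 10.825 jig [  -1.  -261.8] z 53.6 phi 179.15 F [0.3 0.3 0.8]
shift mm [-1.758e+02  3.600e+00  1.000e-01] roll -0.015
```

View pics/side7.png

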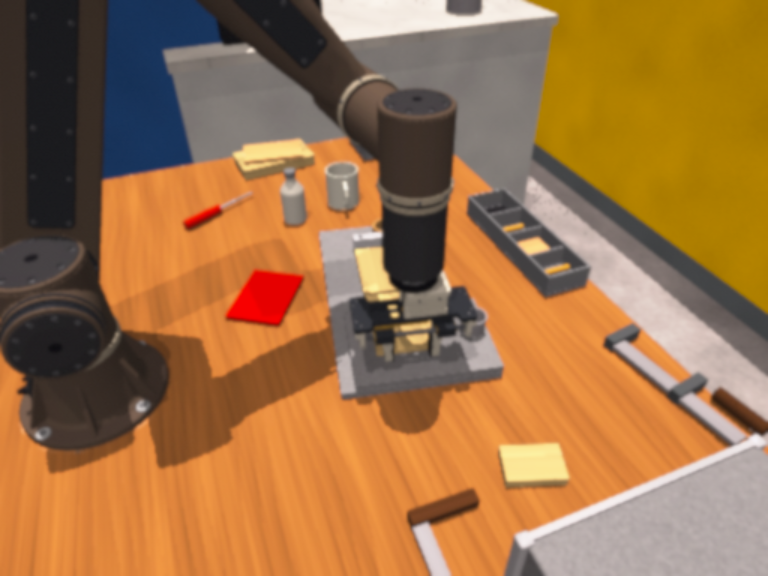

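step_arm(
  motion=[
    [0.06, -0.009, 0.0005, 0, -0.005],
    [0.06, -0.018, 0.001, 0, -0.01],
    [0.06, -0.027, 0.0015, 0, -0.014],
    [0.06, -0.036, 0.002, 0, -0.014],
    [0.06, -0.045, 0.0025, 0, -0.014],
  ],
)

```text
time_s: 11.45
tcp_pos: [0.5185, -0.1024, 0.0535]
eef_rot: [180.0, -0.0, -101.6]
contact_force: [-0.4, -1.3, -0.2]
gripper_width: 0.0602
```

step_arm(
  motion=[
    [0.06, -0.009, 0, 0, 0],
    [0.06, -0.018, 0, 0, 0],
    [0.06, -0.027, 0, 0, 0],
    [0.06, -0.036, 0, 0, 0],
    [0.06, -0.045, 0, 0, 0],
  ],
)

```text
time_s: 12.08
tcp_pos: [0.5276, -0.0584, 0.0536]
eef_rot: [-180.0, 0.0, -101.6]
contact_force: [0.2, -1.2, -0.2]
gripper_width: 0.0599
```

```bash
python3 look.py 8 side wrist scene; python3 - <<'E'
from h import *
go(-4,-86,53.5,180)
E
```

```text
side 27 190 z 0.0292 c -23.7 38.4 wh 59.1 62.4 a 2.3 pct [[-53.0, 8.9], [4.7, 66.3]]
wrist 39 725 z 0.0381 c -0.7 -159.2 wh 61.7 3.5 a 0.6 pct [[-30.8, -160.1], [29.4, -158.0]]
wrist 39 3747 z 0.0404 c -0.7 -128.5 wh 97.0 22.7 a 0.2 pct [[-45.5, -139.2], [44.2, -118.1]]
scene 39 360 z 0.0389 c -30.8 -65.8 wh 43.6 117.3 a 23.6 pct [[-58.0, -121.3], [-2.5, -13.7]]
t 12.225 jig [  -2.7 -172.4] z 53.5 phi 179.98 F [ 0.3 -0.2 -0.7]
shift mm [-86.4   1.3   0.1] roll -0.0
```

View pics/wrist8.png

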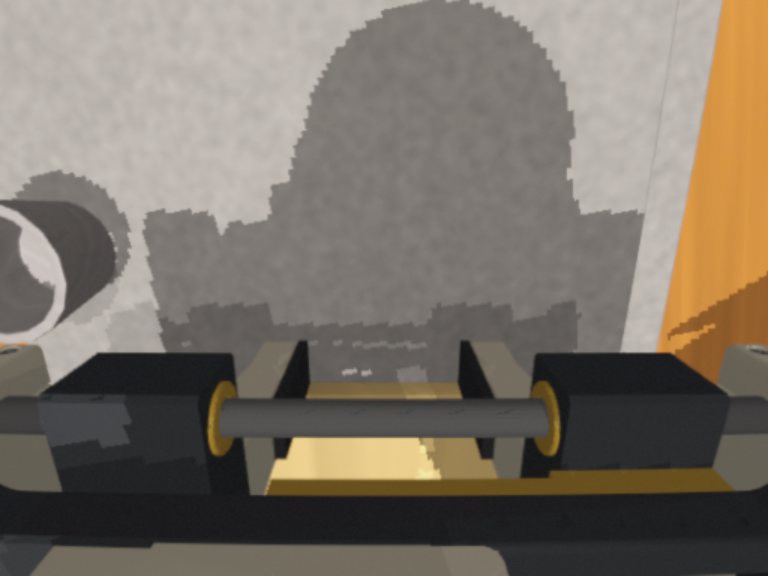

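View pics/side8.png

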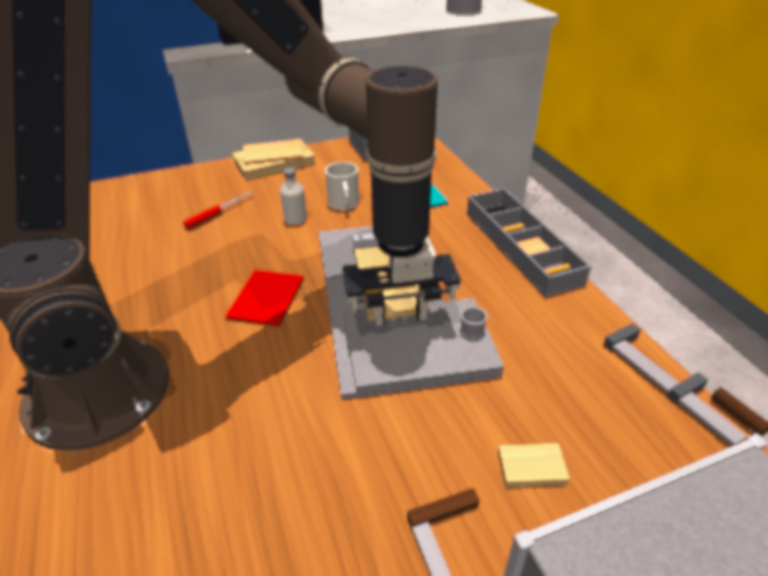

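B's right edge is at jig y ≈ −160, so its leading edge is past the end of the far fence without snagging. Carrying on.

step_arm(
  motion=[
    [0.06, -0.009, 0, 0, 0],
    [0.06, -0.018, 0, 0, 0],
    [0.06, -0.027, 0, 0, 0],
    [0.06, -0.036, 0, 0, 0],
    [0.06, -0.045, 0, 0, 0],
  ],
)

```text
time_s: 12.85
tcp_pos: [0.5366, -0.0142, 0.0536]
eef_rot: [180.0, -0.0, -101.6]
contact_force: [0.2, -0.8, -0.3]
gripper_width: 0.0602
```

step_arm(
  motion=[
    [0.06, -0.009, 0, 0, 0],
    [0.06, -0.018, 0, 0, 0],
    [0.06, -0.026, 0, 0, 0],
    [0.06, -0.032, 0, 0, 0],
    [0.06, -0.037, 0, 0, 0],
  ],
)

```text
time_s: 13.48
tcp_pos: [0.5439, 0.0217, 0.0536]
eef_rot: [180.0, -0.0, -101.6]
contact_force: [0.0, -0.5, -0.7]
gripper_width: 0.0599
```

step_arm(
  motion=[
    [0.06, -0.001, 0, 0.001, 0],
    [0.06, -0.0025, 0, 0.001, 0],
    [0.06, -0.0035, 0, 0.001, 0],
  ],
)

```text
time_s: 13.85
tcp_pos: [0.5446, 0.0244, 0.0528]
eef_rot: [-180.0, -0.0, -101.6]
contact_force: [0.2, -3.7, 6.0]
gripper_width: 0.06
```

step_arm(
  motion=[
    [0.06, -0.001, 0, -0.001, 0],
    [0.06, -0.002, 0, -0.001, 0],
    [0.06, -0.002, 0, -0.001, 0],
  ],
)

```text
time_s: 14.22
tcp_pos: [0.5449, 0.0266, 0.0534]
eef_rot: [180.0, -0.0, -101.6]
contact_force: [0.3, -3.6, 0.9]
gripper_width: 0.0603
```

step_arm(
  motion=[
    [0.06, -0.001, 0, 0, 0],
    [0.06, -0.001, 0, 0, 0],
  ],
)

```text
time_s: 14.48
tcp_pos: [0.5448, 0.0268, 0.0534]
eef_rot: [180.0, -0.1, -101.6]
contact_force: [1.0, -8.6, 1.0]
gripper_width: 0.0598
```

```bash
python3 look.py 9 wrist scene; python3 - <<'E'
from h import *
go(-4,-86,53.5,180)
E
```

```text
wrist 27 1003 z 0.0256 c -0.9 -73.9 wh 2.7 65.0 a 90.0 pct [[-32.2, -75.0], [30.2, -72.9]]
wrist 39 834 z 0.0375 c -1.0 -73.5 wh 6.1 62.2 a 89.8 pct [[-31.3, -74.8], [28.9, -70.9]]
wrist 39 3743 z 0.0384 c -0.9 -41.3 wh 97.8 22.6 a 0.0 pct [[-46.1, -51.7], [44.4, -30.7]]
scene 39 321 z 0.038 c -30.0 14.6 wh 55.0 106.6 a 2.7 pct [[-56.5, -32.6], [-6.2, 61.0]]
t 14.575 jig [ -2.9 -85.5] z 53.5 phi 179.93 F [ 0.8 -7.6  0.9]
shift mm [ 0.5  1.1 -0. ] roll -0.001
```

View pics/wrist9.png

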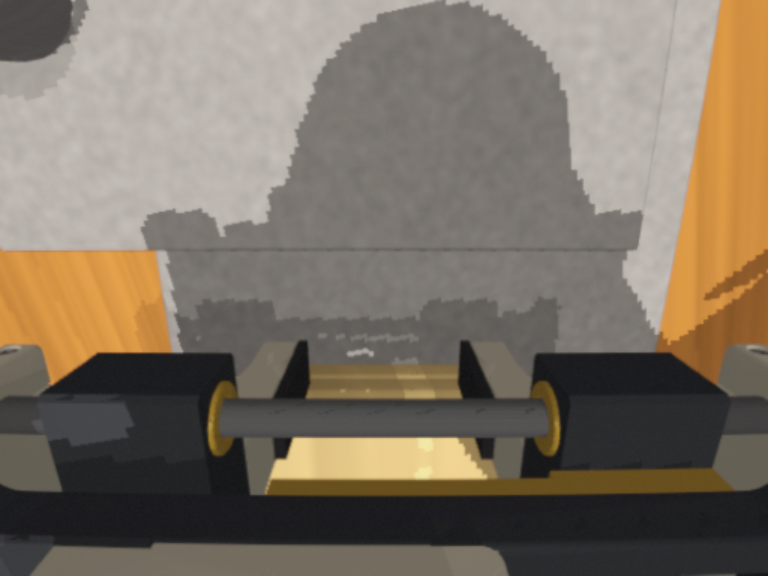

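Both panels' right edges line up at y ≈ −75. I'll back off, lower the fingers so they span both panels, and push the stack left once more.

step_arm(
  motion=[
    [0.06, 0.006, 0, 0, 0],
    [0.06, 0.006, 0, 0.014, 0],
    [0.06, 0.003, 0, 0.014, 0],
    [0.06, 0, 0, 0.014, 0],
    [0.06, -0.0015, 0, 0.014, 0],
  ],
)

```text
time_s: 15.2
tcp_pos: [0.5441, 0.0265, 0.039]
eef_rot: [179.8, -0.3, -101.6]
contact_force: [4.3, -24.9, -1.3]
gripper_width: 0.06
```

step_arm(
  motion=[
    [0.06, -0.001, 0, 0, 0],
    [0.06, -0.001, 0, 0, 0],
  ],
)

```text
time_s: 15.45
tcp_pos: [0.5441, 0.0265, 0.039]
eef_rot: [179.8, -0.3, -101.6]
contact_force: [3.5, -23.6, -1.0]
gripper_width: 0.0598
```

step_arm(
  motion=[
    [0.06, 0.008, 0, 0, 0],
    [0.06, 0.01, 0, -0.04, 0],
    [0.0876, 0.01, 0, -0.08, 0.18],
    [0.0876, -0.02, 0.04, -0.08, 0.36],
    [0.0876, -0.07, 0.09, -0.08, 0.54],
  ],
)

```text
time_s: 16.08
tcp_pos: [0.4808, 0.1041, 0.1204]
eef_rot: [-180.0, 0.1, -131.6]
contact_force: [0.6, 1.6, -0.2]
gripper_width: 0.0834
```

```bash
python3 - <<'E'
from h import *
go(-97,-4,80,90)
E
```

```text
t 16.075 jig [-81.  -22.5] z 120.4 phi 149.95 F [ 0.6  1.6 -0.2]
shift mm [-7.9 23.1 40.4] roll 1.046
```

step_arm(
  motion=[
    [0.0876, -0.008, 0.023, 0, 0.18],
    [0.0876, -0.008, 0.023, 0, 0.36],
    [0.0876, -0.008, 0.023, 0, 0.54],
    [0.0876, -0.008, 0.023, 0.02, 0.72],
    [0.0876, -0.008, 0.023, 0.04, 0.9],
  ],
)

```text
time_s: 16.7
tcp_pos: [0.4695, 0.1252, 0.0797]
eef_rot: [179.9, 0.1, 177.0]
contact_force: [0.8, -0.3, -0.9]
gripper_width: 0.0879
```

step_arm(
  motion=[
    [0.0876, 0, 0, 0, 0.145],
    [0.0876, 0, 0, 0, 0.145],
  ],
)

```text
time_s: 16.95
tcp_pos: [0.4692, 0.1248, 0.0796]
eef_rot: [180.0, 0.0, 169.1]
contact_force: [-0.0, 0.4, 0.3]
gripper_width: 0.0877
```

```bash
python3 look.py 10 side scene; python3 - <<'E'
from h import *
go(-97,-4,39.5,90)
E
```

```text
side 39 921 z 0.0411 c -3.1 -2.0 wh 105.6 147.9 a 0.3 pct [[-54.1, -75.0], [47.9, 66.8]]
scene 39 374 z 0.0377 c -20.7 -23.6 wh 55.8 104.1 a 4.9 pct [[-45.3, -73.9], [6.9, 24.6]]
scene 39 261 z 0.0391 c 34.7 -0.8 wh 22.6 146.9 a 2.9 pct [[25.1, -73.8], [48.3, 72.3]]
t 17.05 jig [-96.4  -4.6] z 79.9 phi 90.71 F [-0.3 -0.4  0.1]
shift mm [ 0.6  0.5 40.4] roll 0.012
```

View pics/side10.png

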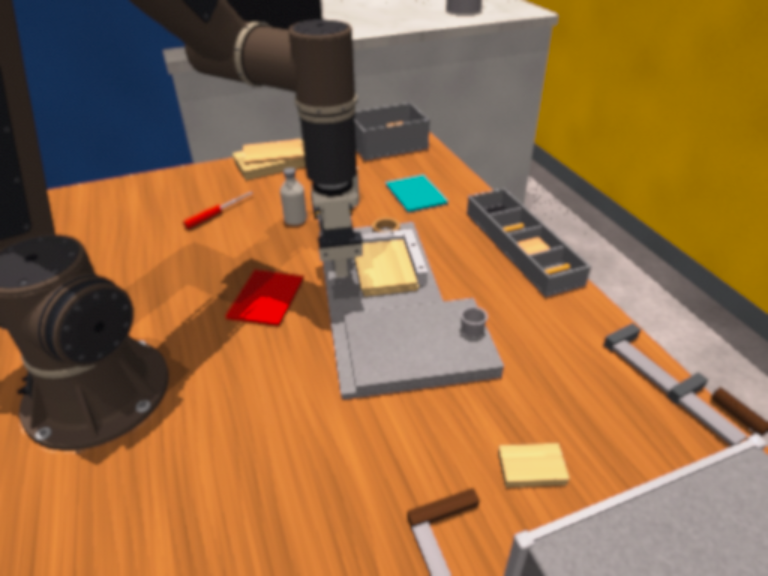

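The side picture shows B on A in the corner at (385,267), about 3 mm short of the far fence. Final +x push, with the fingers spanning both panels.

step_arm(
  motion=[
    [0.0876, 0, 0, 0.035, 0.01],
    [0.0876, -0.008, 0, 0.04, 0.01],
    [0.0876, -0.014, 0, 0.04, 0.01],
    [0.0876, -0.02, 0, 0.04, 0.01],
    [0.0876, -0.024, 0, 0.04, 0.01],
  ],
)

```text
time_s: 17.68
tcp_pos: [0.4936, 0.1199, 0.0404]
eef_rot: [179.9, 0.1, 168.4]
contact_force: [-0.2, 0.4, -0.0]
gripper_width: 0.0878
```

step_arm(
  motion=[
    [0.0876, -0.001, 0, 0, 0],
    [0.0876, -0.002, 0, 0, 0],
    [0.0876, -0.003, 0, 0, 0],
    [0.0876, -0.004, 0, 0, 0],
    [0.0876, -0.0045, 0, 0, 0],
  ],
)

```text
time_s: 18.3
tcp_pos: [0.497, 0.1187, 0.0396]
eef_rot: [-180.0, -0.0, 168.4]
contact_force: [-1.7, 0.3, 2.1]
gripper_width: 0.0872
```

```bash
python3 - <<'E'
from h import *
go(-67,-4,39.5,90)
E
```

```text
t 18.3 jig [-68.1  -4.9] z 39.6 phi 89.92 F [-1.7  0.3  2.1]
shift mm [-1.1  0.9  0.1] roll -0.001
```

step_arm(
  motion=[
    [0.0876, -0.001, 0, 0, 0],
    [0.0876, -0.002, 0, 0, 0],
    [0.0876, -0.002, 0, 0, 0],
  ],
)

```text
time_s: 18.68
tcp_pos: [0.4976, 0.1186, 0.0396]
eef_rot: [-180.0, -0.1, 168.4]
contact_force: [-10.5, 5.3, 7.9]
gripper_width: 0.0874
```

step_arm(
  motion=[
    [0.0876, -0.001, 0, 0, 0],
    [0.0876, -0.002, 0, 0, 0],
    [0.0876, -0.002, 0, 0, 0],
  ],
)

```text
time_s: 19.05
tcp_pos: [0.4977, 0.1185, 0.0395]
eef_rot: [-179.9, -0.3, 168.4]
contact_force: [-21.8, 10.8, 15.5]
gripper_width: 0.0875
```

```bash
python3 look.py 11 wrist; python3 - <<'E'
from h import *
go(-67,-4,39.5,90)
E
```

```text
wrist 27 1127 z 0.0244 c -54.8 -3.7 wh 3.1 89.1 a 0.0 pct [[-55.6, -47.5], [-53.6, 40.0]]
wrist 39 6198 z 0.0385 c -30.6 -5.9 wh 28.0 129.3 a 1.0 pct [[-43.1, -65.9], [-16.9, 54.2]]
t 19.1 jig [-67.3  -5.1] z 39.6 phi 89.9 F [-21.9  12.2  15.7]
shift mm [-0.3  1.1  0.1] roll -0.002
```

step_arm(
  motion=[
    [0.0876, 0.008, 0, 0, 0],
    [0.0876, 0.012, 0, -0.02, 0],
    [0.0876, 0.0, -0.03, -0.08, -0.18],
    [0.06, -0.03, -0.07, -0.1, -0.36],
    [0.06, -0.06, -0.11, -0.1, -0.54],
  ],
)

```text
time_s: 19.73
tcp_pos: [0.5385, 0.001, 0.1424]
eef_rot: [-180.0, 0.3, -161.1]
contact_force: [0.4, 0.7, -1.4]
gripper_width: 0.0724
```

step_arm(
  motion=[
    [0.06, 0, 0, 0, -0.18],
    [0.06, 0, 0, 0, -0.36],
    [0.06, 0, 0, 0, -0.54],
    [0.06, 0, 0, 0, -0.72],
    [0.06, 0, 0, 0, -0.9],
  ],
)

```text
time_s: 20.35
tcp_pos: [0.5366, 0.0015, 0.1395]
eef_rot: [-180.0, 0.0, -109.6]
contact_force: [0.3, 0.1, -0.2]
gripper_width: 0.06
```

step_arm(
  motion=[
    [0.06, 0, 0, 0, -0.13],
    [0.06, 0, 0, 0, -0.13],
  ],
)

```text
time_s: 20.6
tcp_pos: [0.5365, 0.0015, 0.1395]
eef_rot: [-180.0, 0.0, -102.6]
contact_force: [0.2, 0.2, -0.0]
gripper_width: 0.0602
```

```bash
python3 look.py 12 side scene wrist; python3 - <<'E'
from h import *
go(-3,-102,39.5,180)
E
```

```text
side 39 800 z 0.0412 c -2.9 2.0 wh 104.8 153.7 a 1.0 pct [[-54.6, -72.1], [48.3, 66.2]]
scene 39 409 z 0.0377 c -24.0 16.3 wh 60.2 115.0 a 2.6 pct [[-52.7, -37.5], [2.6, 66.6]]
wrist 27 554 z 0.0254 c -3.4 -74.0 wh 2.3 97.2 a 89.8 pct [[-50.1, -74.9], [43.7, -72.9]]
wrist 39 3088 z 0.0382 c -3.5 -59.9 wh 32.2 97.1 a 88.5 pct [[-48.4, -74.6], [42.2, -44.5]]
wrist 39 3064 z 0.0385 c 0.4 2.1 wh 34.4 110.5 a 88.9 pct [[-53.1, -14.5], [53.9, 18.7]]
t 20.75 jig [  -6.1 -111.9] z 139.5 phi 178.85 F [-0.4  0.9 -0.4]
shift mm [ -9.9  -2.9 100. ] roll -0.02
```

View pics/wrist12.png

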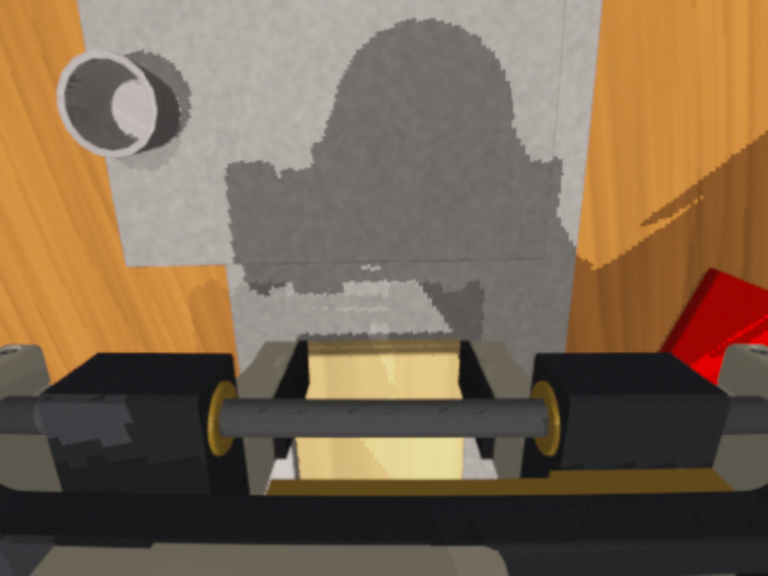

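View pics/side12.png

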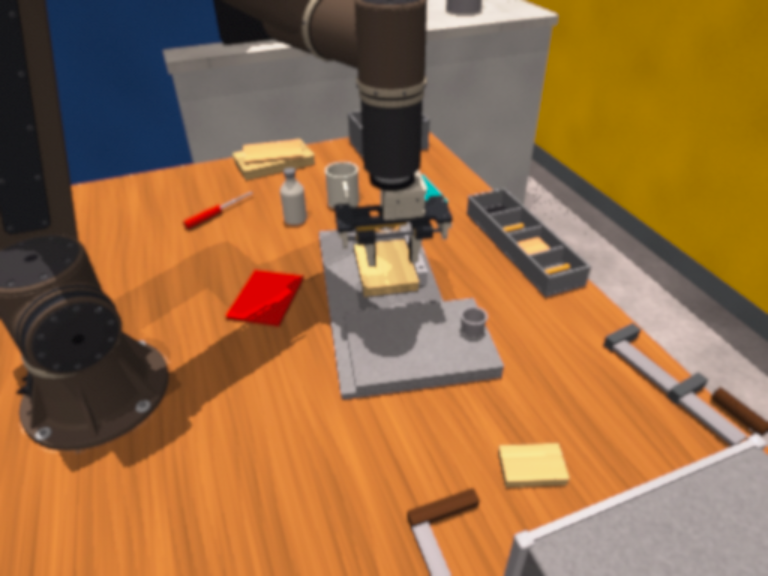

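Both edges line up in the pictures. One last light push left on the stack, then a clear view.

step_arm(
  motion=[
    [0.06, -0.01, -0.003, 0.05, -0.02],
    [0.06, -0.01, -0.003, 0.099, -0.02],
    [0.06, -0.014, -0.003, 0.099, -0.02],
    [0.06, -0.02, -0.003, 0.099, -0.02],
    [0.06, -0.024, -0.003, 0.099, -0.02],
  ],
)

```text
time_s: 21.38
tcp_pos: [0.5455, 0.0253, 0.0424]
eef_rot: [-179.9, 0.1, -101.4]
contact_force: [-0.4, -0.2, 0.6]
gripper_width: 0.0601
```

step_arm(
  motion=[
    [0.06, -0.001, 0, 0, 0],
    [0.06, -0.002, 0, 0, 0],
    [0.06, -0.003, 0, 0, 0],
    [0.06, -0.003, 0, 0, 0],
  ],
)

```text
time_s: 21.88
tcp_pos: [0.5452, 0.026, 0.0417]
eef_rot: [-180.0, -0.1, -101.4]
contact_force: [0.4, -9.5, 7.9]
gripper_width: 0.0599
```

```bash
python3 - <<'E'
from h import *
go(-3,-86,39.5,180)
E
```

```text
t 21.875 jig [ -2.3 -86.2] z 41.7 phi 180.11 F [ 0.4 -9.5  7.9]
shift mm [-0.2  0.7  2.2] roll 0.002
```

step_arm(
  motion=[
    [0.06, 0.004, 0, 0, 0],
    [0.06, 0.012, 0, 0, 0],
    [0.06, 0.012, 0, -0.06, 0],
    [0.06, -0.03, 0, -0.12, 0],
    [0.06, -0.08, 0, -0.18, 0],
  ],
)

```text
time_s: 22.5
tcp_pos: [0.5573, 0.0897, 0.2022]
eef_rot: [-180.0, 0.0, -101.4]
contact_force: [1.3, 0.8, 0.3]
gripper_width: 0.0602
```

step_arm(
  motion=[
    [0.06, -0.05, 0, -0.06, 0],
    [0.06, -0.1, 0, -0.1, 0],
    [0.06, -0.15, 0, -0.1, 0],
    [0.06, -0.15, 0, -0.1, 0],
  ],
)

```text
time_s: 23.0
tcp_pos: [0.5874, 0.2401, 0.3002]
eef_rot: [-180.0, 0.1, -101.2]
contact_force: [0.0, -1.1, -0.5]
gripper_width: 0.0598
```

```bash
python3 look.py 13 side scene wrist; python3 - <<'E'
from h import *
go(-3,-86,39.5,180)
c=pickle.load(open('wrist13.pkl','rb'));im=cv2.resize(c['image'][:,:,::-1],None,fx=3,fy=3,interpolation=cv2.INTER_CUBIC)
W=cloud(c);m=abs(W[...,2]-.05)<.006
Jp=w2j(W)*1000
m&=(Jp[...,0]>-70)&(Jp[...,0]<85)&(Jp[...,1]>-70)&(Jp[...,1]<105)
print('fence',np.nanpercentile(Jp[m],[1,99],axis=0).round(1))
q=proj(c,np.append(j2w(.01,.01),.04))[0]*3;x0=int(max(0,q[0]-350));y0=int(max(0,q[1]-290))
cv2.imwrite('pics/crop13.png',im[y0:y0+580,x0:x0+760]);print(x0,y0)
E
```

```text
side 39 482 z 0.0409 c -1.3 -21.7 wh 107.5 111.5 a 0.1 pct [[-52.3, -75.6], [51.4, 29.7]]
scene 39 194 z 0.0376 c -18.5 -52.4 wh 56.7 45.2 a 3.3 pct [[-45.4, -74.2], [9.2, -33.7]]
scene 39 163 z 0.0387 c 38.6 -21.4 wh 23.0 104.8 a 4.2 pct [[31.0, -74.2], [52.6, 29.4]]
wrist 39 10457 z 0.0384 c 0.8 3.7 wh 111.1 144.3 a 0.1 pct [[-52.9, -67.0], [54.6, 74.3]]
t 23.15 jig [ -3.7 128.1] z 299.4 phi 180.18 F [-0.5 -0.5 -1.2]
shift mm [213.9  -0.4 260.1] roll 0.003
fence [[-51.3 -56.7]
 [ 75.3  95.8]]
389 0
```

View pics/crop13.png

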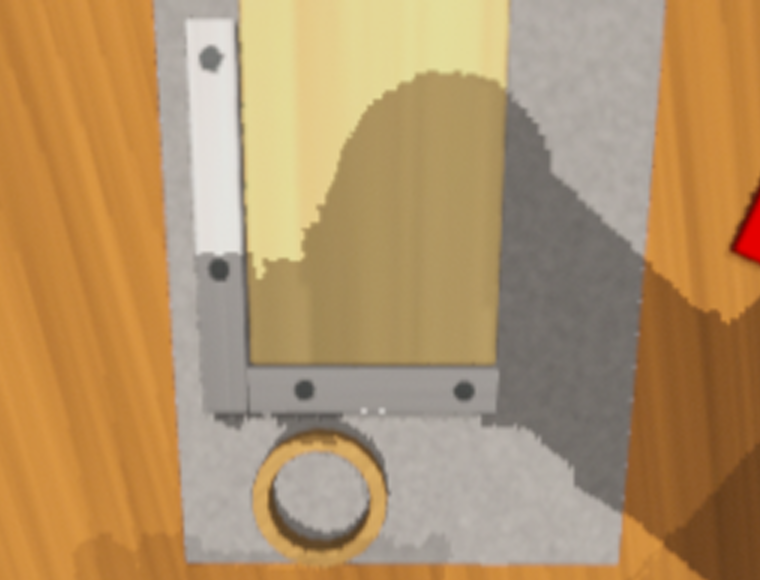

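View pics/scene13.png

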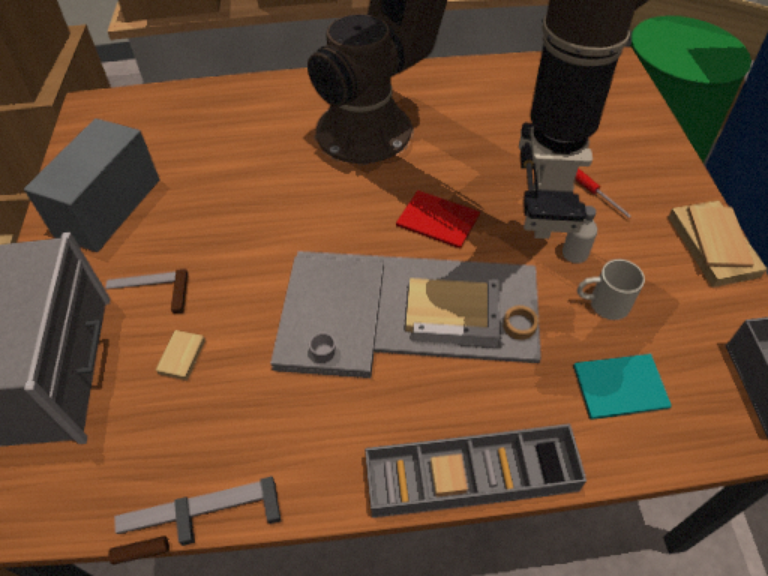

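```bash
python3 - <<'E'
from h import *
o=[]
for n in ['side','scene']:
    c=pickle.load(open(n+'13.pkl','rb'));q=proj(c,np.append(j2w(0,-.01),.03))[0].astype(int)
    o.append(cv2.resize(c['image'][q[1]-35:q[1]+35,q[0]-47:q[0]+47,::-1],(390,290),interpolation=cv2.INTER_CUBIC))
cv2.imwrite('pics/z13.png',np.hstack(o))
E
```

```text
(no output)
```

View pics/z13.png

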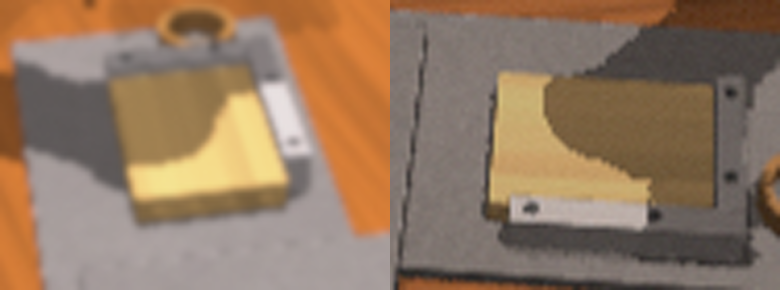

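The crop shows one square stack flush against both fences, with its edges coincident and nothing touched by the robot. Handing in.

```bash
python3 - <<'E'
from plant import workorder
print(workorder.close_job())
E
```

```text
the job is handed in; nothing more can be done
None
```

Both panels now lie as one square stack, flush against the far and left fences, and I handed the job in at about 23 s of the 51 s allowed.

**What I did:**
- I pushed sheet_a left, then to the far fence, until the arm stalled against each.
- I pushed sheet_b forward on the ledge, then left off it onto sheet_a and up to the left fence.
- I finished with one push on each side with the fingers across both panels. The highest force was about 25 N, at the fingers.

**Last checks:**
- **Wrist camera:** sheet_b is turned only 0.1°, and its visible top runs from x −53 to +55 mm and up to y +74 mm. Home is ±55 mm and +75 mm.
- **Edges:** the right and near edges of the two panels coincide to about 1 mm in the side and wrist views.
- **Other objects:** in the last pictures the tin, tape roll, bottle, mug, square and offcut stand where they were. I judged this by eye and did not measure it.

**Disagreement:** the side camera put the stack's centre about 1 mm short of home in x. The arm's stall positions were the same on repeated pushes and the wrist picture shows no gap, so I took this as calibration error. The scene camera's angle fits of 3–4° came from partly shaded, incomplete outlines, so I disregarded them.

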